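Fit the splined paddle in the bench spinner and hold it home

ROBOT

A 6-joint arm with a two-finger parallel gripper is mounted at the origin on a cart in front of the work surface, level with it; the furniture and walls round the work are solid. World frame = base frame: x ahead of the robot, y to its left, z up, the work surface at z = 0. Lengths are in m, angles in rad, forces in N, time in s.
With the tool pointing down it reaches from about 0.3 to 0.75 m from the base axis. Payload 8.5 kg.
Tool frame: the origin (TCP) lies between the finger pads; the fingertips stand 8 mm ahead of it and the grasp point (between the pads) lies 11 mm behind it; x points along the fingers, y is the direction in which the jaws open and shut, and the axes are right-handed (so a half turn about x gives the same grasp; the last joint's range is limited). The gripper opens to 85 mm and grips with 20 to 120 N. Pads are 22 mm wide; open, the fingers measure 114 mm over their backs; the gripper's body (76 mm by 85 mm) begins 54 mm behind the grasp point. The pads swing forward as they close: fully open they stand 13 mm farther back than shut.
Start: joints at [0.981, 0.381, 1.297, -0, 1.464, -0.215], TCP at [0.201, 0.512, 0.239] pointing down, gripper open.
Joint ranges: [-3.11, 3.11], [-0.89, 2.33], [0.22, 2.48], [-1.42, 4.56], [0.17, 2.85], [-2.88, 2.88]. Speed limits (rad/s): [2.39, 2.39, 3.14, 3.14, 3.14, 3.14].

INTERFACE

Orientations are given as a rotation vector (axis times angle).
In Python, from bench import ctrl gives the robot as it stands. The module is installed in compiled form; this text tells all that it offers.
- The arm moves only by the shell command python3 -m crank 'ROWS' [OPENING] [FORCE]. ROWS is JSON, a list of rows, each a list of 6 numbers: the shift along the tool's x, y, z in cm, then the turn, a rotation vector about the tool's x, y, z in degrees. In form: [[x, y, z, wx, wy, wz], ...]. A call has exactly 5 rows; each row is the pose to reach, as a shift and turn from the pose measured when the call began, along the tool's axes at that moment; what a row does not reach only later rows make up. A row lasts 1/10 s, in which the tool goes at most 50 mm and 8.59 degrees, less where a joint would pass 70% of its speed; a pose out of reach is approached as far as the arm can. A call with a gripper value outside its range is refused whole. OPENING is the opening, from 0 (shut) to 1 (fully open), set as the call begins (- or left out, the last holds). The fingers move at their own pace and stop on an object; FORCE is the grip in N (left out, the last holds). Time passes only in rows, so rows that repeat a pose let the fingers close, or fill a call up. It gives the time, the measured TCP pose, the force and the opening at its end, in the units of the state.
- ctrl.get_state(): the state, without advancing time (a new reading comes with each control period).
- ctrl.snapshot(name): name is "scene" or "top" or "wrist"; returns the picture (400x640x3 uint8, blue, green, red); there is no depth.
- ctrl.calibration(name): a dict with "fov_y" (degrees; the focal length in pixels is half the picture's height over the tangent of half this angle, whatever the lens; pixels are square), "cx", "cy" (the principal point, pixels), "k1" (the pictures are not rectified: a ray, as slopes to the right and down, at radius r is drawn at 1 + k1 r^2 times it, then the intrinsics apply), "xyz" and "rotation" of the camera in the world. Camera axes: x right, y down, z forward; pixel columns grow to the right and rows downward; lengths in m; the calibration is good to about 2 mm. A picture is of the moment at which its call begins: read the wrist's pose just before it. calibration takes no time and is no camera call; for the wrist camera it gives the pose at the moment of the call.
- ctrl.hand_in(): hands the job in, once; it reports no verdict.
Trained networks look in the newest picture that a camera, given by its name, has taken for a name from the list of things; names that differ only in an ending like _2 or _b are one class to them, and where a whole thing is asked for, a point or a joint stands for the part that bears it (a point fixed in the world has none). Each returns a list of dicts, best first, with "score" (0 to 1); they miss things now and then, are a little off and sometimes report something else, mostly with a low value. They report only what shows in the picture. A call takes as long as a camera call.
- ctrl.recognise(camera, name): "xyz" ([x, y, z] in m, in the coordinates of the camera as it stood for that picture, good to about 4 mm: the middle of the surface that is visible of it).
The state is a dict: "clock": time; "joint_pos": joint angles; "joint_velocities": joint speeds; "effort": joint torques, N m; "ee_pos": TCP position; "tcp_rot": TCP orientation; "wrist_force": force on the tool from outside, world axes, zero at the start; "torque": the same for the moment, N m; "opening": finger opening in m.
Only numpy, scipy, OpenCV 4.12 (cv2) and the standard library are available. Lean on these libraries where they do the work, as an engineer would, in place of code of your own. Each camera call takes 0.05 s, during which the arm holds its last target. There are 200 camera calls.

TASK

Get the paddle spinner ready: first take the red crank grip and turn the wheel at least one full turn, either way, to check that it runs free. Then lift the orange paddle out of the wooden stand, turn it until its splines mesh with the cross-shaped slots in the wheel's hub, and push it fully home, shoulder down on the hub, against the ejector spring. Finish while still holding the paddle and pressing it home (do not let go), and leave the tin, cup, marker and tape where they are.

Things in the scene. Friction and masses are not known exactly. Their poses are not given: they have to be found in the camera images.
- hub_mouth (a point): Centre of the steel hub's flat face on the spinner's wheel, on the vertical wheel axis, 54 mm above the worktop; turns with the wheel, x points to the crank grip. A cross of two slots (one along x, one along y), each 8 mm wide and 28 mm from end to end, goes 36 mm down into the hub (53 mm across).
- crank_center (a point): Centre of the red upright crank grip on the wheel: a 20 mm thick, 45 mm tall cylinder (z = 48 to 93 mm; this point at z = 74 mm), 60 mm from the wheel axis. It spins freely on its own pin, so a gripper that holds it need not turn with the wheel; grip it firmly (about 30 N), as a light grip slips off sideways.
- wheel (a joint): Angle of the wheel in rad, 0 at the start, growing counter-clockwise seen from above; turns without end both ways.
- ejector (a joint): How far the sprung brass ejector pin in the bottom of the hub is pressed, in m. 0: its top lies 18 mm below the hub face; 0.012 when the paddle is home. It pushes up with 4 N at 0 and about 9 N when the paddle is home, so the paddle rises if it is not pressed.
- blade_center (a point): Centre of the orange blade of the loose paddle (100 to 200 g): blade 36 mm wide (along x), 12 mm thick (along y), 50 mm tall (z), at the paddle's upper end. At the start the paddle stands upright in the stand with this point 101 mm above the worktop; grasp it across the 12 mm.
- stem_tip (a point): Lower end of the paddle, 87 mm below the blade centre; axes as the blade's. Home: the shoulder lies on the hub face and this point is 30 mm below the face; resting on the unpressed ejector it is 18 mm below.
- paddle: The paddle; origin at the stem tip, z up along it, axes as the blade's. From the tip up: 9 mm round pilot, tip tapered; from 8 to 30 mm four splines along +x, -x, +y, -y, 6 mm wide, 25 mm across, lower ends pointed (full width from 11 mm; quarter turns mesh alike); black shoulder 38 mm across at 30 to 36 mm; 12 mm stem; blade at 62 to 112 mm.
- spinner: The spinner: grey wheel (156 mm across, top at z = 44 mm) with hub, crank grip and ejector; origin on the wheel axis at worktop height. The wheel stays where it is left (friction 0.06 Nm). Its round blue base (176 mm across) is bolted down.
- stand: Fixed wooden block 75 x 120 x 44 mm (x, y, z), origin at the centre of its underside. The paddle's splined end hangs in its middle hole (29 mm, 36 mm deep), with the shoulder on the block's top: lift the paddle straight up by more than 35 mm.
- tin: Bystander: small paint tin 91 mm across, 98 mm tall, behind the work; origin at the centre of its underside.
- cup: Bystander: clear mixing cup 89 mm across, 108 mm tall, behind the work; origin at the centre of its underside.
- marker: Bystander: marker with a red cap, 140 mm long, 18 mm thick, lying near the front edge; origin under its centre.
- tape: Bystander: roll of masking tape 96 mm across, 25 mm high, lying flat; origin at the centre of its underside.

How it is judged:
By the outcome, as a careful person would: the job done as asked, in the order asked, and still so for the second after the job is handed in, while the arm keeps its last pose, push and grip.
It also fails if it takes over 72 s, if anything falls off the work surface, if the arm or the gripper's body presses on something with over 40 N, if the wrist force passes 120 N, or if a joint passes its speed limit or range.

## Working session

There is one attempt and no reset: what is moved stays moved. The work goes in short steps, Python scripts to look and compute and a shell command to move; the robot and the scene stay as the last step left them, time stands still between calls to the robot, and variables do not carry over. Pictures are saved under pics/ and viewed, on a budget of 10 in all, crops included, one or two more only if the job needs it, and the job is handed in when it is done.

```bash
mkdir -p pics; cat > h.py <<'E'
import numpy as np, cv2
from scipy.spatial.transform import Rotation as R
from bench import ctrl
def rot(c):
    r=np.array(c["rotation"],float)
    return r if r.shape==(3,3) else R.from_rotvec(r).as_matrix()
def K(c):
    f=200/np.tan(np.radians(c["fov_y"])/2); return f
def proj(c,p):
    q=rot(c).T@(np.array(p)-c["xyz"]); s=q[:2]/q[2]; s=s*(1+c["k1"]*(s@s)); return s*K(c)+[c["cx"],c["cy"]]
def onplane(c,uv,z):
    d=(np.array(uv,float)-[c["cx"],c["cy"]])/K(c); s=d.copy()
    for _ in range(20): s=d/(1+c["k1"]*(s@s))
    v=rot(c)@np.array([s[0],s[1],1]); o=np.array(c["xyz"]); return o+v*(z-o[2])/v[2]
def find(cam,names,c):
    for n in names:
        for d in ctrl.recognise(cam,n)[:2]:
            print(cam,n,round(d["score"],2),np.round(rot(c)@np.array(d["xyz"])+c["xyz"],4))
def pose():
    s=ctrl.get_state(); r=s["tcp_rot"]; return np.array(s["ee_pos"]),R.from_rotvec(r).as_matrix(),s
def delta(p,Rm):
    "shift cm/turn deg in tool axes to target pose"
    x,r,_=pose(); print("shift cm",np.round(r.T@(np.array(p)-x)*100,2),"turn",np.round(np.degrees(R.from_matrix(r.T@Rm).as_rotvec()),2))
def down(yaw):
    "tool x down, jaw axis y at yaw"
    x=np.array([0,0,-1.]);y=np.array([np.cos(yaw),np.sin(yaw),0]);return np.stack([x,y,np.cross(x,y)],1)
E
python3 - <<'E'
from h import *
print(ctrl.get_state())
for cam in ["top","scene"]:
    c=ctrl.calibration(cam); print(c); im=ctrl.snapshot(cam); cv2.imwrite(f"pics/{cam}0.png",im)
    find(cam,["hub_mouth","crank_center","blade_center","stand","spinner","paddle","tin","cup","marker","tape"],c)
print(np.round(pose()[1],3))
E
```

```text
{'clock': 0.0, 'joint_pos': array([ 9.80702610e-01,  3.81208897e-01,  1.29827542e+00, -1.73539542e-05,
        1.46360785e+00, -2.15300913e-01]), 'joint_velocities': array([-5.23614054e-04, -1.23000407e-03,  4.80222584e-04, -9.94016531e-05,
        2.80528975e-04, -4.24226598e-04]), 'effort': array([-2.75282546e-04, -4.48457980e+01, -2.31282306e+01, -1.54235668e-04,
        4.63802222e-03, -7.47742774e-06]), 'ee_pos': array([0.20118591, 0.51157237, 0.23869991]), 'tcp_rot': array([ 0.29297724,  1.55129452, -0.29516553]), 'wrist_force': array([ 1.16344283,  0.15724969, -0.02502389]), 'torque': array([ 0.03361829,  0.01983899, -0.05257458]), 'opening': 0.08492645891721293}
{'fov_y': 48.671467879956, 'cx': 319.3481358856279, 'cy': 197.879160494194, 'k1': -0.09693440833470778, 'xyz': array([0.46872702, 0.06959984, 1.3209963 ]), 'rotation': array([-2.1394587 ,  2.1955442 , -0.07906125])}
top hub_mouth 0.79 [ 0.5371 -0.1533  0.043 ]
top blade_center 0.6 [0.3807 0.0033 0.0119]
top blade_center 0.44 [0.6017 0.1473 0.0498]
top spinner 0.94 [ 0.5371 -0.1446  0.0447]
top spinner 0.68 [ 0.5347 -0
[... 309 characters left out ...]
.5959253081658, 'k1': -0.013621969094509096, 'xyz': array([ 0.13253698, -0.5666362 ,  0.43318487]), 'rotation': array([-1.9352733 ,  0.60955773, -0.3785102 ])}
scene crank_center 0.82 [ 0.5282 -0.2154  0.0741]
scene blade_center 0.88 [0.5974 0.1465 0.0903]
scene stand 0.88 [0.5838 0.1278 0.0327]
scene spinner 0.96 [ 0.512  -0.1784  0.0413]
scene spinner 0.68 [ 0.6949 -0.0461  0.0674]
scene paddle 0.64 [0.5994 0.1482 0.0915]
scene tin 0.98 [ 0.695  -0.046   0.0637]
scene cup 0.66 [0.7615 0.1908 0.0719]
scene cup 0.57 [0.5817 0.1283 0.0313]
scene marker 0.61 [ 0.3726 -0.0145  0.0157]
scene tape 0.69 [0.406  0.331  0.0171]
[[ 0.     0.366  0.931]
 [ 0.     0.931 -0.366]
 [-1.     0.     0.   ]]
```

View pics/top0.png

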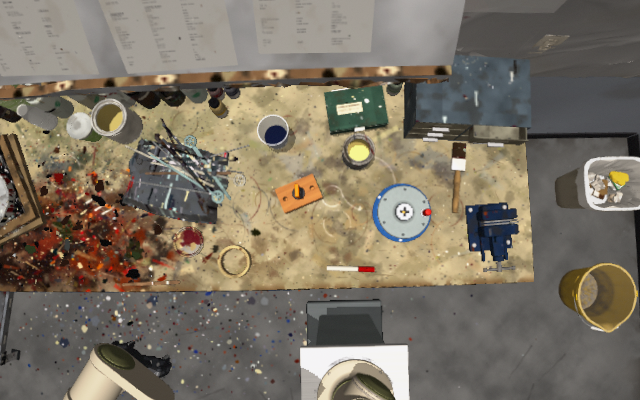

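View pics/scene0.png

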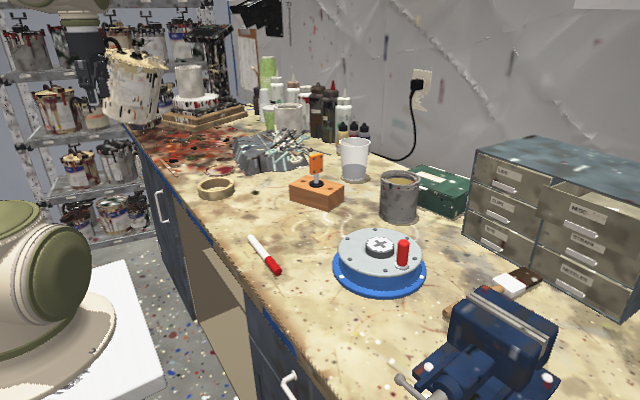

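The top view shows the hub at about (404,211), the crank at (427,212) and the paddle at (298,191). The scene view agrees: the spinner is clear of the tin and vise. I'll go above the hub for a closer look.

```bash
python3 - <<'E'
from h import *
c=ctrl.calibration("top"); print("hub",onplane(c,(404,211),.054),"crank",onplane(c,(427.5,212),.093))
w=ctrl.calibration("wrist"); x,r,_=pose(); print("cam in tool",r.T@(w["xyz"]-x)); print(r.T@rot(w)); print(w["fov_y"])
delta([.50,-.17,.25],down(0))
E
```

```text
hub [ 0.53841238 -0.15275321  0.054     ] crank [ 0.5316771  -0.21154381  0.093     ]
cam in tool [-0.13526422  0.00119609 -0.07073022]
[[ 5.61642016e-05 -2.79940887e-01  9.60017238e-01]
 [ 9.99999381e-01 -1.05133411e-03 -3.65072164e-04]
 [ 1.11149749e-03  9.60016664e-01  2.79940654e-01]]
69.81965341750667
shift cm [ -1.07 -52.52  52.75] turn [68.53 -0.   -0.  ]
```

```bash
M="python3 -m crank"
for i in 1; do $M '[[-1,-12,12,17,0,0],[-1,-24,24,34,0,0],[-1,-36,36,51,0,0],[-1,-48,48,60,0,0],[-1,-51,54,68.5,0,0]]'; done
python3 - <<'E'
from h import *
delta([.533,-.165,.24],down(0))
E
```

```text
clock: 1.6
ee_pos: [0.303, 0.2818, 0.2453]
tcp_rot: [0.879, 1.386, -0.878]
wrist_force: [1.2, 0.5, 0.5]
opening: 0.0853
shift cm [ 0.53  1.75 50.22] turn [ 2.524e+01 -1.000e-02 -4.000e-02]
```

```bash
M="python3 -m crank"
$M '[[0.5,1.8,50,25,0,0],[0.5,1.8,50,25,0,0],[0.5,1.8,50,25,0,0],[0.5,1.8,50,25,0,0],[0.5,1.8,50,25,0,0]]'
python3 - <<'E'
from h import *
delta([.533,-.165,.24],down(0))
E
```

```text
clock: 2.1
ee_pos: [0.4178, 0.0591, 0.243]
tcp_rot: [1.207, 1.21, -1.205]
wrist_force: [1.2, 1.1, -0.6]
opening: 0.0856
shift cm [ 0.31 11.44 22.45] turn [ 0.21 -0.02 -0.08]
```

```bash
M="python3 -m crank"
$M '[[0.3,11.4,22.4,0,0,0],[0.3,11.4,22.4,0,0,0],[0.3,11.4,22.4,0,0,0],[0.3,11.4,22.4,0,0,0],[0.3,11.4,22.4,0,0,0]]'
$M '[[0,0,0,0,0,0],[0,0,0,0,0,0],[0,0,0,0,0,0],[0,0,0,0,0,0],[0,0,0,0,0,0]]'
python3 - <<'E'
from h import *
c=ctrl.calibration("wrist"); im=ctrl.snapshot("wrist"); cv2.imwrite("pics/w1.png",im)
find("wrist",["hub_mouth","crank_center","spinner"],c)
hsv=cv2.cvtColor(im,cv2.COLOR_BGR2HSV)
m=((hsv[...,0]<6)|(hsv[...,0]>174))&(hsv[...,1]>170)&(hsv[...,2]>90)
n,l,s,ce=cv2.connectedComponentsWithStats(m.astype(np.uint8))
for i in range(1,n):
    if s[i,4]>100: print(s[i],ce[i])
print(proj(c,[.5384,-.1528,.054]),proj(c,[.5317,-.2115,.093]))
np.save("c1.npy",c,allow_pickle=True)
E
```

```text
clock: 2.6
ee_pos: [0.5316, -0.1635, 0.2402]
tcp_rot: [1.208, 1.21, -1.205]
wrist_force: [0.8, 0.8, 0.6]
opening: 0.0855
clock: 3.1
ee_pos: [0.5314, -0.1624, 0.2407]
tcp_rot: [1.207, 1.21, -1.204]
wrist_force: [-0.2, -1.0, -0.8]
opening: 0.085
wrist crank_center 0.65 [ 0.5363 -0.2102  0.0897]
wrist spinner 0.86 [ 0.5407 -0.1412  0.0428]
[187  47  14  43 520] [193.13461538  68.21538462]
[329.14356412 168.6609279 ] [323.08807973 229.90052784]
```

View pics/w1.png

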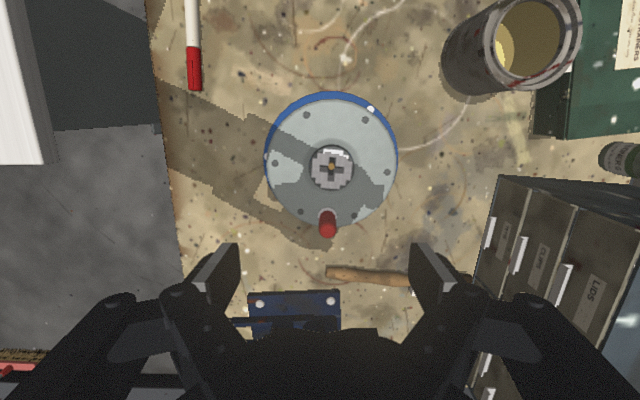

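The wrist view shows the hub at (331,167) and the crank's top at about (328,230). That puts the hub near (0.540,-0.151) and the crank near (0.5365,-0.211).

```bash
M="python3 -m crank"
python3 - <<'E'
from h import *
c=np.load("c1.npy",allow_pickle=True).item()
print(onplane(c,(331,167),.054),onplane(c,(328,230),.093))
delta([.5365,-.211,.067],down(0))
E
```

```text
[ 0.54049651 -0.15087491  0.054     ] [ 0.53694052 -0.21160047  0.093     ]
shift cm [17.34  0.44  4.79] turn [ 0.22 -0.01 -0.11]
```

```bash
M="python3 -m crank"
$M '[[4,0.5,4.8,0,0,0],[8,0.5,4.8,0,0,0],[12,0.5,4.8,0,0,0],[15,0.5,4.8,0,0,0],[17.3,0.5,4.8,0,0,0]]'
python3 - <<'E'
from h import *
delta([.5368,-.211,.067],down(0))
E
$M '[[0,0,0,0,0,0],[0,0,0,0,0,0],[0,0,0,0,0,0],[0,0,0,0,0,0],[0,0,0,0,0,0]]' 0 40
$M '[[0,0,0,0,0,0],[0,0,0,0,0,0],[0,0,0,0,0,0],[0,0,0,0,0,0],[0,0,0,0,0,0]]'
python3 - <<'E'
from h import *
delta([.5368,-.211,.067],down(0))
E
```

```text
clock: 3.8
ee_pos: [0.5365, -0.2107, 0.0653]
tcp_rot: [1.208, 1.212, -1.206]
wrist_force: [-0.1, 0.2, 0.2]
opening: 0.0855
shift cm [-0.17  0.03  0.03] turn [ 0.21 -0.07 -0.01]
clock: 4.3
ee_pos: [0.5369, -0.211, 0.0666]
tcp_rot: [1.208, 1.209, -1.205]
wrist_force: [0.7, 1.0, 4.2]
opening: 0.0189
clock: 4.8
ee_pos: [0.5369, -0.211, 0.0667]
tcp_rot: [1.208, 1.209, -1.205]
wrist_force: [-0.4, 1.1, -0.2]
opening: 0.0188
shift cm [-0.03 -0.01  0.  ] turn [ 0.21 -0.01 -0.12]
```

```bash
cat > circ.py <<'E'
from h import *
import sys
C=np.array([float(sys.argv[1]),float(sys.argv[2])]); st=float(sys.argv[3])
x,r,s=pose(); v=x[:2]-C; print("r",np.linalg.norm(v),"phi",np.degrees(np.arctan2(v[1],v[0])))
ph=np.arctan2(v[1],v[0])
for k in range(1,6):
    q=np.array([*(C+.06*np.array([np.cos(ph+np.radians(st*k)),np.sin(ph+np.radians(st*k))])),.067])
    print(np.round(r.T@(q-x)*100,1))
E
python3 circ.py .5405 -.151 15
```

```text
r 0.060075951410001535 phi -93.40429800209226
[-0.   1.6 -0.1]
[-0.   3.  -0.6]
[-0.   4.3 -1.5]
[-0.   5.4 -2.7]
[-0.   6.1 -4.1]
```

```bash
M="python3 -m crank"
$M '[[0,1.6,-0.1,0,0,0],[0,3.0,-0.6,0,0,0],[0,4.3,-1.5,0,0,0],[0,5.4,-2.7,0,0,0],[0,6.1,-4.1,0,0,0]]'
python3 circ.py .5405 -.151 15
```

```text
clock: 5.3
ee_pos: [0.5978, -0.1685, 0.0666]
tcp_rot: [1.207, 1.211, -1.206]
wrist_force: [-9.6, 1.6, 5.2]
opening: 0.0188
r 0.05990695599794984 phi -16.965165365539626
[-0.   0.3 -1.5]
[-0.   0.1 -3.1]
[-0.  -0.4 -4.6]
[-0.  -1.3 -5.8]
[-0.  -2.5 -6.8]
```

```bash
M="python3 -m crank"
$M '[[0,0.2,-1.5,0,0,0],[0,0,-3.1,0,0,0],[0,-0.5,-4.6,0,0,0],[0,-1.4,-5.8,0,0,0],[0,-2.5,-6.8,0,0,0]]'
python3 circ.py .540 -.151 15
```

```text
clock: 5.8
ee_pos: [0.5717, -0.0997, 0.0667]
tcp_rot: [1.205, 1.211, -1.206]
wrist_force: [-5.4, -10.8, -0.1]
opening: 0.0191
r 0.06034989833390481 phi 58.263200839944744
[-0.  -1.4 -0.6]
[-0.  -3.  -0.9]
[-0.  -4.5 -0.7]
[-0.  -6.  -0.2]
[-0.  -7.3  0.7]
```

```bash
M="python3 -m crank"
$M '[[0,-1.4,-0.6,0,0,0],[0,-3,-0.8,0,0,0],[0,-4.5,-0.6,0,0,0],[0,-6,-0.1,0,0,0],[0,-7.3,0.8,0,0,0]]'
python3 circ.py .540 -.1515 15
```

```text
clock: 6.3
ee_pos: [0.4985, -0.1076, 0.0668]
tcp_rot: [1.205, 1.209, -1.204]
wrist_force: [7.9, -6.4, -9.0]
opening: 0.0185
r 0.060409655843960575 phi 133.3873329290521
[-0.  -1.   1.2]
[-0.  -1.6  2.7]
[-0.  -1.9  4.2]
[-0.  -1.7  5.8]
[-0.  -1.2  7.2]
```

```bash
M="python3 -m crank"
$M '[[0,-1.0,1.2,0,0,0],[0,-1.6,2.7,0,0,0],[0,-1.9,4.2,0,0,0],[0,-1.7,5.8,0,0,0],[0,-1.2,7.2,0,0,0]]'
python3 circ.py .5395 -.1515 18
```

```text
clock: 6.8
ee_pos: [0.487, -0.1796, 0.0668]
tcp_rot: [1.207, 1.209, -1.203]
wrist_force: [10.3, 7.6, -8.1]
opening: 0.0187
r 0.059500183229926736 phi -151.86084434319
[-0.   1.1  1.5]
[-0.   2.6  2.6]
[-0.   4.4  3.2]
[-0.   6.3  3.1]
[0.  8.1 2.5]
```

```bash
M="python3 -m crank"
$M '[[0,1.1,1.5,0,0,0],[0,2.6,2.6,0,0,0],[0,4.4,3.2,0,0,0],[0,6.3,3.1,0,0,0],[0,8.1,2.5,0,0,0]]'
$M '[[0,0,0,0,0,0],[0,0,0,0,0,0],[0,0,0,0,0,0],[0,0,0,0,0,0],[0,0,0,0,0,0]]'
python3 - <<'E'
from h import *
P=np.array([[.5369,-.211],[.5978,-.1685],[.5717,-.0997],[.4985,-.1076],[.487,-.1796],pose()[0][:2]])
A=np.c_[2*P,np.ones(len(P))]; s=np.linalg.lstsq(A,(P**2).sum(1),rcond=None)[0]; print(s[:2],np.sqrt(s[2]+s[:2]@s[:2])); v=P[-1]-s[:2]; print(np.degrees(np.arctan2(v[1],v[0])))
E
```

```text
clock: 7.3
ee_pos: [0.5682, -0.2043, 0.0667]
tcp_rot: [1.207, 1.21, -1.205]
wrist_force: [-3.9, 4.6, 0.3]
opening: 0.019
clock: 7.8
ee_pos: [0.5676, -0.2044, 0.0667]
tcp_rot: [1.207, 1.211, -1.206]
wrist_force: [-1.3, 1.3, -1.6]
opening: 0.0185
[ 0.54011635 -0.1509658 ] 0.06019797424360801
-62.753090580204436
```

The wheel has turned about 391°, and the circle fit puts its axis at (0.5401,-0.1510). Next I'll open, rise and look again.

```bash
M="python3 -m crank"
$M '[[0,0,0,0,0,0],[0,0,0,0,0,0],[0,0,0,0,0,0],[0,0,0,0,0,0],[-1,0,0,0,0,0]]' 1
$M '[[-4,-1,-1.5,0,0,0],[-8,-3,-3,0,0,0],[-10,-3,-3,0,0,0],[-10,-3,-3,0,0,0],[-10,-3,-3,0,0,0]]'
python3 - <<'E'
from h import *
c=ctrl.calibration("wrist"); im=ctrl.snapshot("wrist"); np.save("c2.npy",c,allow_pickle=True)
u=proj(c,[.5401,-.151,.054]); print(u, proj(c,[.5401+.06*np.cos(-1.0952),-.151+.06*np.sin(-1.0952),.093]))
a=np.radians(-62.75)
for k in range(4):
    b=a+k*np.pi/2; q=proj(c,[.5401+.014*np.cos(b),-.151+.014*np.sin(b),.054]); print(q)
cv2.imwrite("pics/w2raw.png",im)
x0,y0=int(u[0])-50,int(u[1])-40
cv2.imwrite("pics/w2.png",cv2.resize(im[y0:y0+100,x0:x0+100],None,fx=6,fy=6,interpolation=cv2.INTER_NEAREST)); print(x0,y0)
E
```

```text
clock: 8.3
ee_pos: [0.5671, -0.2041, 0.076]
tcp_rot: [1.207, 1.213, -1.207]
wrist_force: [0.1, 0.3, 0.2]
opening: 0.0852
clock: 8.8
ee_pos: [0.5371, -0.1745, 0.1763]
tcp_rot: [1.207, 1.213, -1.207]
wrist_force: [-0.6, -0.3, -0.0]
opening: 0.0856
[326.60844334 167.41855984] [359.61222282 239.4734506 ]
[333.48543817 180.74592171]
[340.39659079 160.46949349]
[319.54926316 153.74326083]
[313.00432598 174.27898849]
276 127
```

View pics/w2.png

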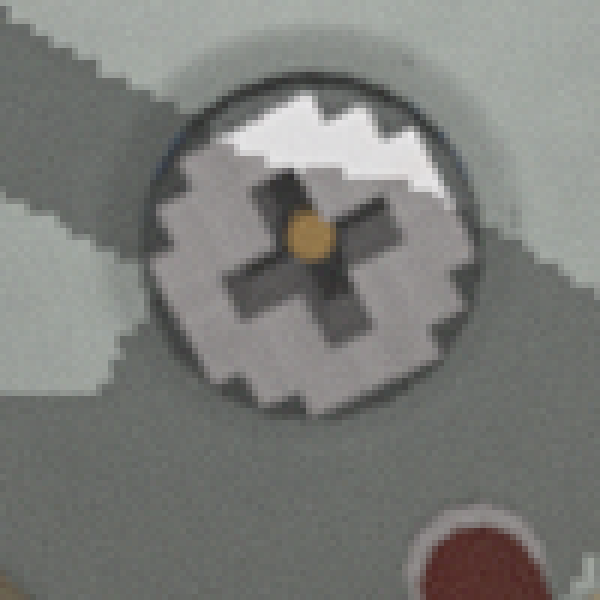

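The hub slots lie at about the predicted angle (crank direction -62.7°, which matches). The slot centre is at about (328,169), within 2 mm of the fit. On to the paddle.

```bash
M="python3 -m crank"
$M '[[-5,1,-5,0,0,0],[-7,2,-10,0,0,0],[-7,3,-15,0,0,0],[-7,4,-20,0,0,0],[-7,5,-25,0,0,0]]'
$M '[[0,0,-5,0,0,0],[0,0.5,-8,0,0,0],[0,0.5,-8,0,0,0],[0,0.5,-8,0,0,0],[0,0.5,-8,0,0,0]]'
python3 - <<'E'
from h import *
c=ctrl.calibration("wrist"); im=ctrl.snapshot("wrist"); np.save("c3.npy",c,allow_pickle=True); cv2.imwrite("pics/w3raw.png",im)
find("wrist",["blade_center","paddle","stand"],c)
hsv=cv2.cvtColor(im,cv2.COLOR_BGR2HSV)
u=proj(c,[.598,.148,.12]); print(u)
x0,y0=max(0,int(u[0])-100),max(0,int(u[1])-75); print(x0,y0)
cv2.imwrite("pics/w3.png",cv2.resize(im[y0:y0+150,x0:x0+200],None,fx=4,fy=4,interpolation=cv2.INTER_NEAREST))
E
```

```text
clock: 9.35
ee_pos: [0.5814, 0.0525, 0.2445]
tcp_rot: [1.207, 1.215, -1.209]
wrist_force: [0.4, -0.6, -1.2]
opening: 0.085
clock: 9.85
ee_pos: [0.5862, 0.1315, 0.2438]
tcp_rot: [1.207, 1.216, -1.211]
wrist_force: [0.2, -0.5, 0.4]
opening: 0.0855
wrist blade_center 0.74 [0.6048 0.1588 0.1082]
wrist paddle 0.86 [0.6044 0.1548 0.1103]
wrist stand 0.78 [0.6055 0.1621 0.0461]
[336.69470992 174.70095916]
236 99
```

View pics/w3.png

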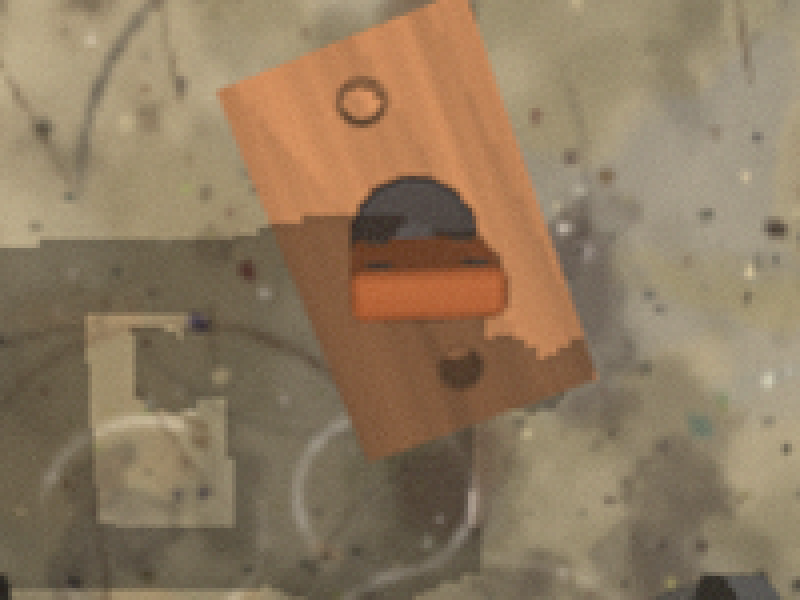

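The blade's top centre is at about (343,173) in the full picture. Its wide side lies along world x to within about 1°, so the jaws go across y. I'll use yaw -89°, which needs +26° later.

```bash
python3 - <<'E'
from h import *
c=np.load("c3.npy",allow_pickle=True).item()
p=onplane(c,(343.3,172.8),.126); print(p)
q1=onplane(c,(236+358/4,99+320/4),.126);q2=onplane(c,(236+505/4,99+317/4),.126);print(np.degrees(np.arctan2(*(q2-q1)[[1,0]])),np.linalg.norm(q2-q1))
delta([p[0],p[1],.2],down(np.radians(-89)))
E
```

```text
[0.60368334 0.15104104 0.126     ]
1.334863275264972 0.0332368037278387
shift cm [ 4.46  1.76 -1.94] turn [89.08  0.09  0.31]
```

```bash
M="python3 -m crank"
$M '[[4.4,1.8,-2,89,0,0],[4.4,1.8,-2,89,0,0],[4.4,1.8,-2,89,0,0],[4.4,1.8,-2,89,0,0],[4.4,1.8,-2,89,0,0]]'
$M '[[0,0,0,46,0,0],[0,0,0,46,0,0],[0,0,0,46,0,0],[0,0,0,46,0,0],[0,0,0,46,0,0]]'
python3 - <<'E'
from h import *
delta([.6037,.151,.2],down(np.radians(-89)))
c=ctrl.calibration("wrist"); im=ctrl.snapshot("wrist"); np.save("c4.npy",c,allow_pickle=True); cv2.imwrite("pics/w4raw.png",im)
find("wrist",["blade_center"],c)
u=proj(c,[.6037,.151,.126]); x0,y0=max(0,int(u[0])-100),max(0,int(u[1])-75); print(u,x0,y0)
cv2.imwrite("pics/w4.png",cv2.resize(im[y0:y0+150,x0:x0+200],None,fx=4,fy=4,interpolation=cv2.INTER_NEAREST))
E
```

```text
clock: 10.55
ee_pos: [0.6042, 0.1511, 0.2005]
tcp_rot: [1.738, 0.757, -1.743]
wrist_force: [0.2, -0.1, 0.3]
opening: 0.0856
clock: 11.05
ee_pos: [0.6042, 0.1504, 0.2006]
tcp_rot: [2.184, 0.076, -2.193]
wrist_force: [-0.4, 0.4, -0.3]
opening: 0.0856
shift cm [ 0.06 -0.06  0.05] turn [2.82 0.24 0.15]
wrist blade_center 0.67 [0.6103 0.1522 0.1057]
[324.69767618 208.83211004] 224 133
```

View pics/w4.png

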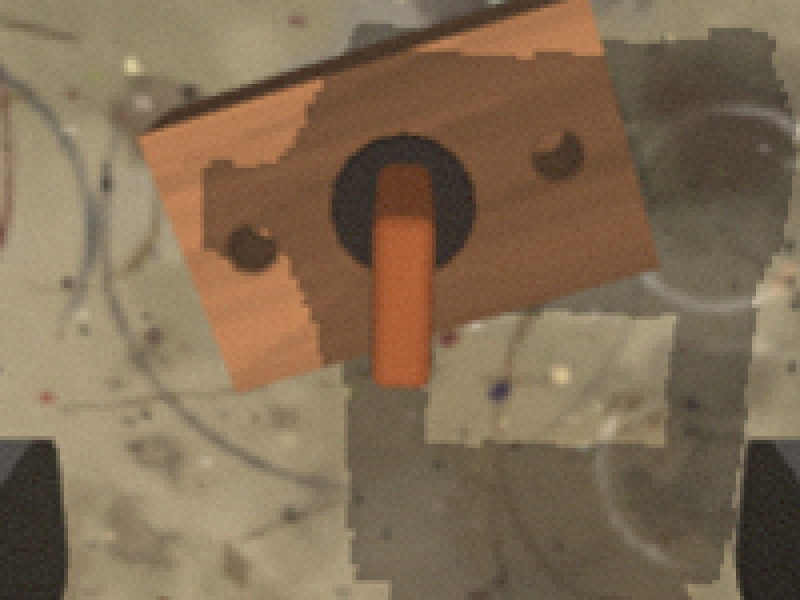

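The blade's top centre is at about (325,208), matching the estimate, with its wide axis at about 2° in the world. Descend and grasp.

```bash
M="python3 -m crank"
$M '[[2,0,0,1.5,0,0],[4,0,0,1.5,0,0],[6.5,0,0,1.5,0,0],[9,0,0,1.5,0,0],[10.6,0,0,1.5,0,0]]'
$M '[[0,0,0,0,0,0],[0,0,0,0,0,0],[0,0,0,0,0,0],[0,0,0,0,0,0],[0,0,0,0,0,0]]' 0 80
$M '[[0,0,0,0,0,0],[0,0,0,0,0,0],[0,0,0,0,0,0],[-2,0,0,0,0,0],[-4.2,0,0,0,0,0]]'
$M '[[-2,0,0,0,0,0],[-5,0,0,0,0,0],[-6,0,0,0,0,0],[-6,0,0,0,0,0],[-6,0,0,0,0,0]]'
python3 - <<'E'
from h import *
x,r,s=pose(); print(np.degrees(np.arctan2(r[1,1],r[0,1])),s["wrist_force"],r[:,0])
yaw=np.radians(27.25-90)
delta([.5401,-.151,.22],down(yaw))
c=ctrl.calibration("wrist"); im=ctrl.snapshot("wrist"); cv2.imwrite("pics/w5.png",im)
E
```

```text
clock: 11.65
ee_pos: [0.6032, 0.1503, 0.0928]
tcp_rot: [2.191, 0.057, -2.204]
wrist_force: [0.7, 0.1, 0.2]
opening: 0.0853
clock: 12.15
ee_pos: [0.6035, 0.1503, 0.0936]
tcp_rot: [2.192, 0.058, -2.203]
wrist_force: [-0.2, 0.7, 0.2]
opening: 0.0125
clock: 12.65
ee_pos: [0.6032, 0.1502, 0.1352]
tcp_rot: [2.189, 0.058, -2.206]
wrist_force: [0.1, -0.7, -0.6]
opening: 0.0113
clock: 13.15
ee_pos: [0.6032, 0.15, 0.1937]
tcp_rot: [2.187, 0.058, -2.208]
wrist_force: [0.3, 0.2, -1.3]
opening: 0.0112
-87.13807733547742 [ 0.28830285  0.2293792  -1.28100958] [-0.00967747  0.0021359  -0.99995089]
shift cm [-2.63 29.74  7.83] turn [-24.39   0.51   0.26]
```

View pics/w5.png

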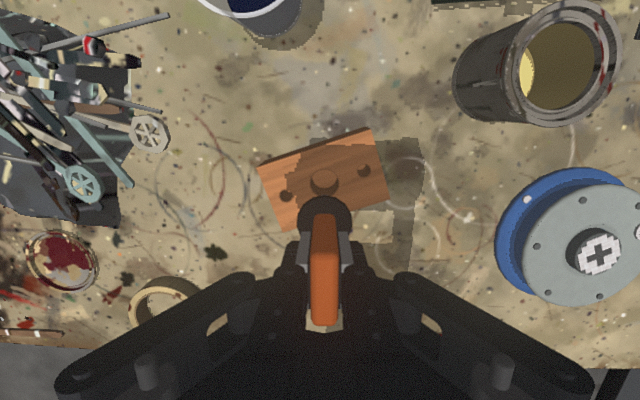

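```bash
cat > tgt.py <<'E'
from h import *
Rg=R.from_rotvec([2.192,.058,-2.203]).as_matrix()
yg=np.degrees(np.arctan2(Rg[1,1],Rg[0,1]))
def target(z,dx=0.0008,yaw=-62.75,C=(.5401,-.151)):
    "paddle axis lies dx (world x at the grasp) from the TCP"
    Rz=R.from_euler("z",yaw-yg,degrees=True).as_matrix(); o=Rz@[dx,0,0]
    return np.array([C[0],C[1],z])-[o[0],o[1],0],Rz@Rg
E
python3 - <<'E'
from tgt import *
c=np.load("c4.npy",allow_pickle=True).item()
print("shoulder",onplane(c,(324.75,183.75),.050),"yg",yg,Rg[:,0])
# held now: shoulder circle at ~(325,215), expected depth 43mm+.. below grasp
c=ctrl.calibration("wrist"); x,r,s=pose()
sz=x[2]-(.0936-.050); print("held shoulder-tcp",onplane(c,(325,216),sz)-x)
delta(*target(.215))
E
```

```text
shoulder [0.60435765 0.1510255  0.05      ] yg -87.13898010162889 [-0.0050733   0.00270863 -0.99998346]
held shoulder-tcp [ 0.00498852  0.00063939 -0.0436    ]
shift cm [-2.15 29.77  7.89] turn [-24.39   0.24   0.17]
```

```bash
M="python3 -m crank"
$M '[[-1,5,1.3,-6,0,0],[-2,10,2.6,-12,0,0],[-2,15,4,-18,0,0],[-2,20,5.3,-24.4,0.2,0.2],[-2,25,6.6,-24.4,0.2,0.2]]'
python3 - <<'E'
from tgt import *
delta(*target(.2))
E
```

```text
clock: 13.7
ee_pos: [0.5508, -0.0946, 0.2122]
tcp_rot: [1.947, 0.48, -1.963]
wrist_force: [1.3, -0.5, -1.4]
opening: 0.0111
shift cm [1.23 4.52 3.62] turn [0.21 0.13 0.06]
```

```bash
M="python3 -m crank"
$M '[[0,4.5,3.6,0.2,0.1,0],[0.5,4.5,3.6,0.2,0.1,0],[1.2,4.5,3.6,0.2,0.1,0],[1.2,4.5,3.6,0.2,0.1,0],[1.2,4.5,3.6,0.2,0.1,0]]'
python3 - <<'E'
from tgt import *
delta(*target(.138))
E
```

```text
clock: 14.2
ee_pos: [0.5397, -0.1495, 0.1997]
tcp_rot: [1.949, 0.48, -1.963]
wrist_force: [1.3, -0.1, -0.7]
opening: 0.0112
shift cm [6.17 0.18 0.07] turn [0.12 0.05 0.13]
```

```bash
M="python3 -m crank"
$M '[[2,0.2,0.1,0.1,0,0.1],[4,0.2,0.1,0.1,0,0.1],[6,0.2,0.1,0.1,0,0.1],[6.2,0.2,0.1,0.1,0,0.1],[6.2,0.2,0.1,0.1,0,0.1]]'
python3 - <<'E'
from tgt import *
delta(*target(.138))
w=ctrl.snapshot("wrist"); s=ctrl.snapshot("scene"); c=ctrl.calibration("scene")
u=proj(c,[.54,-.151,.07]); x0,y0=int(u[0])-65,int(u[1])-50; print(x0,y0,u)
a=cv2.resize(s[y0:y0+100,x0:x0+130],(520,400),interpolation=cv2.INTER_CUBIC)
b=w[100:300,260:400]; b=cv2.resize(b,(280,400),interpolation=cv2.INTER_CUBIC)
cv2.imwrite("pics/w6.png",np.hstack([a,b]))
E
```

```text
clock: 14.7
ee_pos: [0.5396, -0.1508, 0.138]
tcp_rot: [1.949, 0.478, -1.963]
wrist_force: [-0.1, 0.6, -0.9]
opening: 0.0114
shift cm [0.   0.04 0.05] turn [0.1  0.05 0.04]
314 185 [379.54134561 235.62390888]
```

View pics/w6.png

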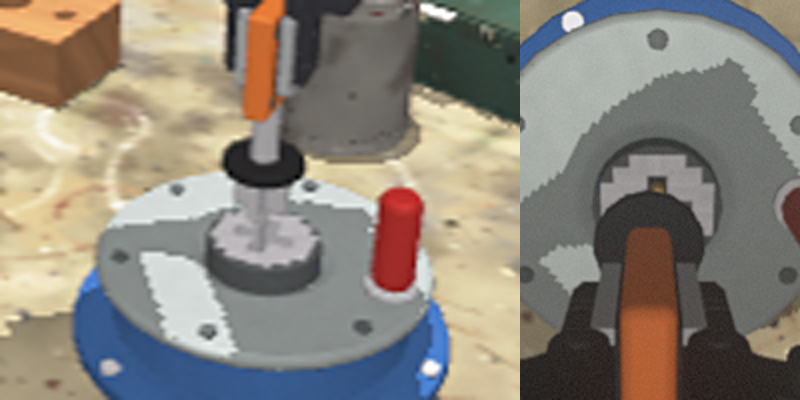

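The paddle hangs over the hub with its angle matching. In the wrist view the hub centre looks about 3 mm to the right of the shoulder, so I'll fit the hub and wheel rims in the stored pictures.

```bash
python3 - <<'E'
from tgt import *
c6=ctrl.calibration("wrist"); im6=ctrl.snapshot("wrist"); x,r,s=pose()
def pv(c,P):
    q=(P-np.array(c["xyz"]))@rot(c); t=q[:,:2]/q[:,2:]; t=t*(1+c["k1"]*(t**2).sum(1,keepdims=True)); return t*K(c)+[c["cx"],c["cy"]]
t=np.radians(np.arange(0,360,2)); 
L=lambda f:np.load(f,allow_pickle=True).item()
for nm,im,c in [("w1",cv2.imread("pics/w1.png"),L("c1.npy")),("w2",cv2.imread("pics/w2raw.png"),L("c2.npy")),("w6",im6,c6)]:
    g=cv2.GaussianBlur(cv2.cvtColor(im,cv2.COLOR_BGR2GRAY),(0,0),1).astype(np.float32)
    b=cv2.GaussianBlur(cv2.cvtColor(im,cv2.COLOR_BGR2HSV)[...,1],(0,0),1).astype(np.float32)
    for ch,I,rad,z in [("hub",g,.0265,.054),("wheelsat",b,.078,.044),("base",b,.088,.01)]:
        res=[]
        for dx in np.arange(-5,5.1,.5):
            for dy in np.arange(-5,5.1,.5):
                C=np.array([.5401+dx/1e3,-.151+dy/1e3,z])
                ring=lambda rr:cv2.remap(I,pv(c,C+np.c_[rr*np.cos(t),rr*np.sin(t),0*t]).astype(np.float32)[None],None,cv2.INTER_LINEAR)[0]
                d=ring(rad+.0015)-ring(rad-.0015)
                res.append((np.median(np.abs(d)) if ch!="hub" else -np.mean(np.clip(d,-60,60)) ,dx,dy))
        res.sort(reverse=True); print(nm,ch,[tuple(np.round(k,1)) for k in res[:3]])
# lateral of shoulder: dark pixels row profile
row=im6[190:215].mean(2).mean(0); print("rows190-215",np.where(row[280:370]<60)[0]+280)
print("proj shoulder if centred", proj(c6,x+np.array([0.0,0,-.0436])), "hub@fit",proj(c6,[.5401,-.151,.054]))
E
```

```text
w1 hub [(np.float64(13.2), np.float64(-2.5), np.float64(-4.0)), (np.float64(13.2), np.float64(-2.5), np.float64(-4.5)), (np.float64(13.1), np.float64(-2.0), np.float64(-5.0))]
w1 wheelsat [(np.float64(35.7), np.float64(0.0), np.float64(3.5)), (np.float64(35.0), np.float64(0.5), np.float64(3.5)), (np.float64(34.1), np.float64(0.0), np.float64(4.0))]
w1 base [(np.float64(33.6), np.float64(0.0), np.float64(-3.5)), (np.float64(33.5), np.float64(-0.5), np.float64(-4.0)), (np.float64(33.4), np.float64(0.0), np.float64(-4.0))]
w2 hub [(np.float64(13.6), np.float64(-1.5), np.float64(-5.0)), (np.float64(13.5), np.float64(-1.0), np.float64(-5.0)), (np.float64(13.3), np.float64(-2.0), np.float64(-5.0))]
w2 wheelsat [(np.float64(42.3), np.float64(0.5), np.float64(2.5)), (np.float64(41.9), np.float64(0.5), np.float64(2.0)), (np.float64(41.5), np.float64(0.5), np.float64(1.5))]
w2 base [(np.float64(38.8), np.float64(1.0), np.float64(-3.5)), (np.float64(38.5), np.float64(0.5), np.float64(-4.5)), (np.float64(38.5), np.float64(1.0), np.float64(-4.0))]
w6 hub [(np.float64(11.0), np.float64(-3.0), np.float64(-0.5)), (np.float64(10.9), np.float64(-3.0), np.float64(-1.0)), (np.float64(10.7), np.float64(-3.5), np.float64(-1.0))]
w6 wheelsat [(np.float64(33.1), np.float64(1.0), np.float64(-5.0)), (np.float64(32.8), np.float64(1.0), np.float64(-4.5)), (np.float64(31.3), np.float64(1.5), np.float64(-4.0))]
w6 base [(np.float64(29.3), np.float64(-1.0), np.float64(-3.0)), (np.float64(27.9), np.float64(-1.5), np.float64(-2.5)), (np.float64(27.8), np.float64(-1.0), np.float64(-2.5))]
rows190-215 [323 324 325 326 327 328 329 330 331]
proj shoulder if centred [324.99201933 223.92616395] hub@fit [324.55424731 203.87303089]
```

```bash
python3 - <<'E'
from tgt import *
c=ctrl.calibration("scene"); s=ctrl.snapshot("scene"); cw=ctrl.calibration("wrist"); w=ctrl.snapshot("wrist"); x,r,_=pose()
print("scene: shoulder pred",proj(c,[x[0],x[1],.091]),"hub pred",proj(c,[.5401,-.151,.054]),"hub alt",proj(c,[.5415,-.1537,.054]))
g=s.mean(2).astype(int)
for v in range(222,230): print(v,g[v,364:396])
print("---hub rows")
for v in range(243,252,2): print(v,g[v,360:400])
hsv=cv2.cvtColor(w,cv2.COLOR_BGR2HSV); h=w.astype(int)
m=(h[...,2]-h[...,0]>45); ys,xs=np.where(m[180:200,315:345]); print("brass",xs.mean()+315 if len(xs) else None,ys.mean()+180 if len(xs) else None,len(xs))
gw=w.mean(2).astype(int)
for v in range(184,197,2): print(v,gw[v,308:350])
print("pred ejector",proj(cw,[.5401,-.151,.036]))
E
```

```text
scene: shoulder pred [380.29948918 225.83411543] hub pred [379.08305421 243.05900464] hub alt [380.66003839 243.48295342]
222 [167 179 192 200 210 175  93  38  36  38  39  36  64 128 158 160 158 156
 154 109  43  39  37  39  50  93 111 109 110 112 112 111]
223 [181 187 193 196 203 151  54  34  39  39  41  37  82 135 157 160 158 156
 154 109  44  39  39  40  35  74 122 126 117 109 104 105]
224 [188 189 192 192 192 138  50  36  40  40  40  38  70 134 161 163 162 160
 156 104  33  39  40  40  38  35 184 178 130 125 119 120]
225 [185 185 178 175 186 131  30  39  41  40  40  39  40  64 118 138 136 118
 102  72  38  40  41  40  38  32 108 191 212 207 202 157]
226 [169 181 179 172 178 124  23  36  39  41  39  40  39  38  47  51  50  46
  45  40  38  41  40  41  39  32  94 187 209 204 201 195]
227 [158 164 178 183 186 145  67  28  36  39  40  40  41  39  38  38  37  38
  40  39  41  40  41  40  37  25 134 199 208 203 199 196]
228 [182 192 204 217 224 228 164  46  27  35  40  41  41  40  40  40  39  39
  40  40  40  40  40  38  30  53 178 212 208 204 202 198]
229 [217 216 216 216 217 220 223 
[... 1548 characters left out ...]
 155 157 156 157 121  57  51  57
  59  59  60  54  51  63 117 143 156 154 151 152 152 150 152 150 149 154
 151 152 150 153 152 129]
192 [154 153 152 155 150 155 153 152 154 154 153 155 156 156 117  65  69  71
  73  74  74  69  61  65 118 151 153 149 152 153 149 154 153 151 151 149
 151 148 145 148 152 150]
194 [153 150 151 149 152 151 150 150 149 153 148 150 151 144 112  67  72  81
 102 107 114 107  86  71 124 153 153 146 148 149 147 149 149 148 147 144
 149 145 150 148 146 145]
196 [151 153 153 153 143 141 131 131 132 103  83  72  53  47  48  42  53  44
  43  45  59  59  63  70 106 131 128 137 146 153 147 151 148 150 150 150
 147 145 143 146 143 142]
pred ejector [324.41486296 197.09223089]
```

The slot and ejector centre sits at column 327.5 against a predicted 324.5. The scene view also puts the hub toward -y of the paddle. I'll shift about 2.2 mm in -y and probe down gently.

```bash
M="python3 -m crank"
$M '[[0,0.2,0.1,0,0,0],[0.2,0.2,0.1,0,0,0],[0.5,0.2,0.1,0,0,0],[0.7,0.2,0.1,0,0,0],[0.8,0.2,0.1,0,0,0]]'
python3 - <<'E'
from tgt import *
x,r,s=pose(); print(x,s["wrist_force"],"tool",r.T@s["wrist_force"],"tq",r.T@s["torque"]); 
E
```

```text
clock: 15.45
ee_pos: [0.5395, -0.1538, 0.1303]
tcp_rot: [1.951, 0.476, -1.962]
wrist_force: [0.6, -0.2, -1.8]
opening: 0.0111
[ 0.53945234 -0.15383499  0.13025217] [ 0.6168444  -0.24156171 -1.8476869 ] tool [ 1.84402994  0.50235033 -0.44720651] tq [-0.04327759 -0.00765854  0.00896102]
```

```bash
M="python3 -m crank"
$M '[[0.1,0,0,0,0,0],[0.2,0,0,0,0,0],[0.3,0,0,0,0,0],[0.4,0,0,0,0,0],[0.5,0,0,0,0,0]]'
python3 - <<'E'
from tgt import *
x,r,s=pose(); print(x,"tool",r.T@s["wrist_force"],"tq",r.T@s["torque"]); 
E
```

```text
clock: 15.95
ee_pos: [0.5394, -0.1538, 0.1252]
tcp_rot: [1.951, 0.476, -1.962]
wrist_force: [0.6, 0.9, -1.1]
opening: 0.0112
[ 0.53944496 -0.15383676  0.12521141] tool [ 1.12426289 -0.51312834 -0.89253527] tq [-0.04388318 -0.03937044  0.04742541]
```

```bash
M="python3 -m crank"
$M '[[0.1,0,0,0,0,0],[0.2,0,0,0,0,0],[0.3,0,0,0,0,0],[0.4,0,0,0,0,0],[0.5,0,0,0,0,0]]'
python3 - <<'E'
from tgt import *
x,r,s=pose(); print(x,"tool",r.T@s["wrist_force"],"tq",r.T@s["torque"]); 
E
```

```text
clock: 16.45
ee_pos: [0.5397, -0.1538, 0.1203]
tcp_rot: [1.952, 0.476, -1.961]
wrist_force: [1.2, 1.4, 0.8]
opening: 0.0111
[ 0.53971716 -0.15379648  0.12027937] tool [-0.78123421 -0.67145714 -1.64542407] tq [-0.01127199  0.47712257 -0.04650517]
```

```bash
M="python3 -m crank"
$M '[[0.1,0,0,0,0,0],[0.2,0,0,0,0,0],[0.3,0,0,0,0,0],[0.4,0,0,0,0,0],[0.5,0,0,0,0,0]]'
python3 - <<'E'
from tgt import *
x,r,s=pose(); print(x,"tool",r.T@s["wrist_force"],"tq",r.T@s["torque"]); 
E
```

```text
clock: 16.95
ee_pos: [0.5398, -0.1538, 0.1154]
tcp_rot: [1.952, 0.476, -1.961]
wrist_force: [0.4, 0.9, 3.6]
opening: 0.0114
[ 0.5398194  -0.15379484  0.11535   ] tool [-3.56641195 -0.654804   -0.7343563 ] tq [-0.05165647  0.27217045 -0.14219487]
```

It is meshed and resting on the ejector at the expected height (TCP 0.1154). Now I'll push it home.

```bash
M="python3 -m crank"
$M '[[0.2,0,0,0,0,0],[0.4,0,0,0,0,0],[0.6,0,0,0,0,0],[0.8,0,0,0,0,0],[1.0,0,0,0,0,0]]'
$M '[[0.1,0,0,0,0,0],[0.15,0,0,0,0,0],[0.2,0,0,0,0,0],[0.25,0,0,0,0,0],[0.3,0,0,0,0,0]]'
python3 - <<'E'
from tgt import *
x,r,s=pose(); print(x,"tool",r.T@s["wrist_force"],"tq",r.T@s["torque"]); 
E
```

```text
clock: 17.45
ee_pos: [0.5399, -0.1538, 0.1056]
tcp_rot: [1.952, 0.475, -1.96]
wrist_force: [0.2, 2.0, 7.1]
opening: 0.0112
clock: 17.95
ee_pos: [0.54, -0.1538, 0.1036]
tcp_rot: [1.953, 0.475, -1.959]
wrist_force: [-2.6, 3.0, 17.5]
opening: 0.0111
[ 0.54001796 -0.15383297  0.10364077] tool [-17.5051385   -3.86022633   0.99830298] tq [-0.03458447 -0.32145978 -0.85650923]
```

```bash
M="python3 -m crank"
$M '[[0.1,0,0,0,0,0],[0.15,0,0,0,0,0],[0.15,0,0,0,0,0],[0.15,0,0,0,0,0],[0.15,0,0,0,0,0]]'
$M '[[0.08,0,0,0,0,0],[0.08,0,0,0,0,0],[0.08,0,0,0,0,0],[0.08,0,0,0,0,0],[0.08,0,0,0,0,0]]'
python3 - <<'E'
from tgt import *
s=ctrl.snapshot("scene"); w=ctrl.snapshot("wrist")
a=cv2.resize(s[150:270,300:440],(467,400),interpolation=cv2.INTER_CUBIC); b=cv2.resize(w[100:300,240:400],(320,400))
cv2.imwrite("pics/w7.png",np.hstack([a,b]))
x,r,st=pose(); print(x,st["clock"],"tool",r.T@st["wrist_force"])
E
```

```text
clock: 18.45
ee_pos: [0.54, -0.1538, 0.1037]
tcp_rot: [1.953, 0.474, -1.958]
wrist_force: [-3.8, 2.9, 16.6]
opening: 0.0112
clock: 18.95
ee_pos: [0.5399, -0.1538, 0.1037]
tcp_rot: [1.953, 0.473, -1.957]
wrist_force: [-1.8, 3.3, 11.4]
opening: 0.0112
[ 0.53993126 -0.1537971   0.10366549] 19.05 tool [-11.39682424  -1.89141377   1.33508833]
```

View pics/w7.png

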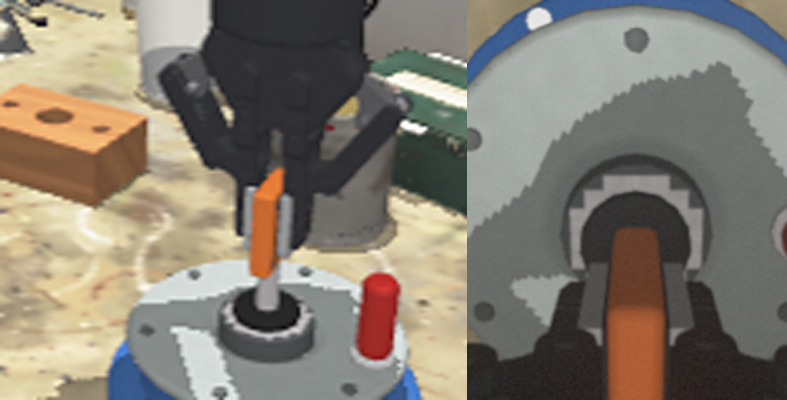

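The shoulder lies flat on the hub face, concentric with it, with no gap. I'll hold with a firmer push and then hand in.

```bash
M="python3 -m crank"
$M '[[0.2,0,0,0,0,0],[0.3,0,0,0,0,0],[0.3,0,0,0,0,0],[0.3,0,0,0,0,0],[0.3,0,0,0,0,0]]'
python3 - <<'E'
from tgt import *
x,r,s=pose(); print(x,"tool",r.T@s["wrist_force"],s["opening"])
if 12<s["wrist_force"][2]<40 and x[2]<.1042: ctrl.hand_in(); print("handed in")
E
```

```text
clock: 19.55
ee_pos: [0.54, -0.1538, 0.1036]
tcp_rot: [1.953, 0.472, -1.955]
wrist_force: [-6.9, 4.6, 29.5]
opening: 0.0113
[ 0.54002318 -0.15379421  0.10360403] tool [-29.5548637   -7.19576758   4.09129676] 0.011250807638397009
the job is handed in; nothing more can be done
handed in
```

The paddle is home in the hub, and I handed the job in at 19.6 s with the arm still gripping it and pressing down.

- **Wheel:** I gripped the crank and turned the wheel about 391° counter-clockwise. It ran free, with side forces up to about 13 N, which come from small errors in the circle I drove.
- **Paddle:** I lifted it straight out of the stand, turned it about 24° to line up with the slots, and lowered it. Contact with the ejector came at the expected height.
- **Last checks:** The tool was at z = 0.1036 m, as calculated for home. The downward push was about 29.5 N against a spring force of about 9 N, and the grip was 80 N. The last picture shows the shoulder flat on the hub face.
- **Disagreement:** The wheel axis from the crank circle was about 3 mm off in y compared with the camera views. I followed the cameras, and the splines went in with almost no force.
- **Not measured:** I never approached the tin, cup, marker or tape, but took no final picture to confirm their positions.

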